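Turn the desk carousel to the rubber stamp

ROBOT

A 6-joint arm with a two-finger parallel gripper is mounted at the origin on the work surface; the furniture and walls round the work are solid. World frame = base frame: x ahead of the robot, y to its left, z up, the work surface at z = 0. Lengths are in m, angles in rad, forces in N, time in s.
With the tool pointing down it reaches from about 0.35 to 0.975 m from the base axis. Payload 4.9 kg.
Tool frame: the origin (TCP) lies at the very end of the fingers, on their centre line; the grasp point (between the pads) lies 19 mm behind it (manip.hold_point_z is the distance from the TCP to the grasp point, in m); z points along the fingers, y is the direction in which the jaws open and shut (so a half turn about z gives the same grasp; the last joint's range is limited). The gripper opens to 85 mm and grips with 20 to 120 N. Pads are 22 mm wide; open, the fingers measure 114 mm over their backs; the gripper's body (76 mm by 85 mm) begins 54 mm behind the grasp point. The pads swing forward as they close: fully open they stand 13 mm farther back than shut.
Start: joints at [1.197, 0.053, 1.613, -0, 1.476, -0.119], TCP at [0.158, 0.605, 0.231] pointing down, gripper open.
Joint ranges: [-3.01, 3.01], [-1.01, 2.22], [0.06, 2.58], [-1.02, 4.17], [0.09, 2.62], [-3.14, 3.14]. Speed limits (rad/s): [2.57, 2.57, 3.14, 3.14, 3.14, 3.14].

INTERFACE

Orientations are given as a unit quaternion [w, x, y, z].
In Python, from plant import manip gives the robot as it stands. The module is installed in compiled form; this text tells all that it offers.
- The arm moves only by the shell command python3 -m creep 'ROWS'. ROWS is JSON, a list of rows, each a list of 7 numbers: the turn, a rotation vector about the tool's x, y, z in degrees, then the shift along the tool's x, y, z in m, then the opening, from 0 (shut) to 1 (fully open). In form: [[ax, ay, az, tx, ty, tz, jaw], ...]. A call has 1 to 20 rows; each row shifts and turns the commanded pose from where the row before left it, along the tool's axes as they then stand; what a row does not reach is not made up. A row lasts 1/12 s, in which the tool goes at most 41.7 mm and 7.16 degrees, less where a joint would pass 70% of its speed; a pose out of reach is approached as far as the arm can. A call is refused whole if a number of a shift passes 0.0417 or a number of a turn 7.16, either way. A call with a gripper value outside its range is refused whole. The fingers move at their own pace and stop on an object; the grip force is fixed at half the most. Time passes only in rows, so rows that do not move let the fingers close. It gives the time, the measured TCP pose, the force and the opening at its end, in the units of the state.
- manip.state(): the state, without advancing time (a new reading comes with each control period).
- manip.grab_frame(name): name is "scene" or "top" or "wrist"; returns the picture (420x560x3 uint8, blue, green, red); there is no depth.
- manip.get_calibration(name): a dict with "fx", "fy", "cx", "cy" (pixels), "dist" ([k1, k2, p1, p2, k3] as OpenCV has them; the pictures are not rectified), "xyz" and "attitude" of the camera in the world. Camera axes: x right, y down, z forward; pixel columns grow to the right and rows downward; lengths in m; the calibration is good to about 2 mm. A picture is of the moment at which its call begins: read the wrist's pose just before it. get_calibration takes no time and is no camera call; for the wrist camera it gives the pose at the moment of the call.
- manip.job_done(): hands the job in, once; it reports no verdict.
Trained networks look in the newest picture that a camera, given by its name, has taken for a name from the list of things; names that differ only in an ending like _2 or _b are one class to them, and where a whole thing is asked for, a point or a joint stands for the part that bears it (a point fixed in the world has none). Each returns a list of dicts, best first, with "confidence" (0 to 1); they miss things now and then, are a little off and sometimes report something else, mostly with a low value. They report only what shows in the picture. A call takes as long as a camera call. They do not tell look-alikes from the thing itself.
- manip.cut_out(target, camera): "pixels" (420x560 bool, what is visible of it) and "rect" ([left, top, right, bottom] in pixels, round what is visible of it).
The state is a dict: "time": time; "joint_pos": joint angles; "joint_vel": joint speeds; "joint_efforts": joint torques, N m; "tool_pos": TCP position; "tool_rot": TCP orientation; "contact_force": force on the tool from outside, world axes, zero at the start; "ft_torque": the same for the moment, N m; "gripper_width": opening from 0.0 (shut) to 1.0 (fully open).
Only numpy, scipy, OpenCV 4.12 (cv2) and the standard library are available. Lean on these libraries where they do the work, as an engineer would, in place of code of your own. Each camera call takes 0.05 s, during which the arm holds its last target.

TASK

Bring the rubber stamp to the front of the rotating desk organiser: with shut fingers, push the tabs on its rim and turn the tray until the stamp stands in line with the pointer of the foot, then let go and move clear. Grasp and lift nothing, do not touch the things standing in the tray, keep them all upright in their compartments, and leave the other things on the desk where they are.

Things in the scene. Friction and masses are not known exactly. Their poses are not given: they have to be found in the camera images.
- carousel_foot: fixed grey foot of the rotating desk organiser, a low disc 144 mm across; origin on the turning axis at desk level, z up. A flat tongue 20 mm wide and 7 mm high runs out from under the tray along the foot's own -x and ends in a pointed tip: that is the front of the organiser (within 32 degrees of straight towards the robot)
- pointer_tip (a point): tip of the pointer tongue, 149 mm from the turning axis, 7 mm above the desk. A printer 0.37 m high stands fixed on the desk close to the left of the organiser (about x 0.52 to 0.87, y 0.07 to 0.46 m from the robot base), so the robot and right-hand sides of the rim are the free ones
- carousel (a joint): angle of the white round tray on its vertical axis, rad, 0 at the start, growing counter-clockwise seen from above; it turns freely both ways past a full turn, needs about 0.5 N at a tab, and stays where it is left. Tray: outer radius 96 mm, floor 17 mm and rim 40 mm above the desk, five equal wedge compartments of 72 degrees with 3 mm dividers; one thing stands loose in each, about 60 mm from the axis
- tab0 (a point): one of five equal upright finger tabs on the outside of the tray's rim, at the ends of the dividers, 72 degrees apart (this is 0 of 0 to 4, counted counter-clockwise from above): a rounded paddle 12 mm thick along the rim, reaching from the rim (96 mm) to 128 mm from the axis, 16 to 66 mm above the desk. Point on the top of the tab, 113 mm from the axis, 66 mm above the desk
- tab1 (a point): one of five equal upright finger tabs on the outside of the tray's rim, at the ends of the dividers, 72 degrees apart (this is 1 of 0 to 4, counted counter-clockwise from above): a rounded paddle 12 mm thick along the rim, reaching from the rim (96 mm) to 128 mm from the axis, 16 to 66 mm above the desk. Point on the top of the tab, 113 mm from the axis, 66 mm above the desk
- tab2 (a point): one of five equal upright finger tabs on the outside of the tray's rim, at the ends of the dividers, 72 degrees apart (this is 2 of 0 to 4, counted counter-clockwise from above): a rounded paddle 12 mm thick along the rim, reaching from the rim (96 mm) to 128 mm from the axis, 16 to 66 mm above the desk. Point on the top of the tab, 113 mm from the axis, 66 mm above the desk
- tab3 (a point): one of five equal upright finger tabs on the outside of the tray's rim, at the ends of the dividers, 72 degrees apart (this is 3 of 0 to 4, counted counter-clockwise from above): a rounded paddle 12 mm thick along the rim, reaching from the rim (96 mm) to 128 mm from the axis, 16 to 66 mm above the desk. Point on the top of the tab, 113 mm from the axis, 66 mm above the desk
- tab4 (a point): one of five equal upright finger tabs on the outside of the tray's rim, at the ends of the dividers, 72 degrees apart (this is 4 of 0 to 4, counted counter-clockwise from above): a rounded paddle 12 mm thick along the rim, reaching from the rim (96 mm) to 128 mm from the axis, 16 to 66 mm above the desk. Point on the top of the tab, 113 mm from the axis, 66 mm above the desk
- rubber_stamp_center (a point): wooden rubber stamp with a turned knob handle, foot 29x55 mm, 73 mm tall, standing upright in one compartment (its top 90 mm above the desk); point at its centre, half-way up
- vial_c_center (a point): white vial, 24 mm across, 56 mm tall, standing in another compartment; point at its centre, half-way up
- vial_a_center (a point): white vial, 24 mm across, 56 mm tall, standing in another compartment; point at its centre, half-way up
- vial_b_center (a point): white vial, 24 mm across, 51 mm tall, standing in another compartment; point at its centre, half-way up
- ink_jar_center (a point): small ink jar with a lid, 36 mm across, 48 mm tall, standing in another compartment; point at its centre, half-way up
- mouse: computer mouse on the desk, 108x60x36 mm, a bystander; origin under its centre
- stapler: stapler on the desk, 132x32x51 mm, a bystander; origin under its centre
- calculator: desk calculator, 128x92x25 mm, a bystander; origin under its centre
Mind the look-alikes: they are no part of the job. Leave any pink or yellow look-alike of the part that bears vial_b_center alone.

How it is judged:
By the outcome, as a careful person would: the job done as asked, in the order asked, and still so for the second after the job is handed in, with the robot touching nothing.
It also fails if it takes over 64 s, if anything falls off the work surface, if the arm or the gripper's body presses on something with over 40 N, if the wrist force passes 120 N, or if a joint passes its speed limit or range.

## Working session

There is one attempt and no reset: what is moved stays moved. The work goes in short steps, Python scripts to look and compute and a shell command to move; the robot and the scene stay as the last step left them, time stands still between calls to the robot, and variables do not carry over. Pictures are saved under pics/ and viewed, and the job is handed in when it is done.

```bash
mkdir -p pics; python3 - <<'E'
from plant import manip
import cv2
s=manip.state();print(s)
for n in("scene","top"):
    cv2.imwrite(f"pics/{n}0.png",manip.grab_frame(n)); print(n,manip.get_calibration(n))
E
```

```text
{'time': 0.0, 'joint_pos': array([ 1.19698828e+00,  5.33613423e-02,  1.61428830e+00,  3.52852042e-06,
        1.47597805e+00, -1.18998772e-01]), 'joint_vel': array([ 0.0003077 , -0.00102736, -0.00074684,  0.00162934, -0.00095409,
        0.00202264]), 'joint_efforts': array([ 1.46993556e-03, -3.93685162e+01, -3.70172954e+01, -7.29722296e-05,
        7.12074587e-03,  2.09913895e-05]), 'tool_pos': array([0.15730996, 0.6042441 , 0.23006363]), 'tool_rot': array([-2.49894203e-04,  1.27060348e-01,  9.91894467e-01, -9.86358670e-04]), 'contact_force': array([ 0.43853709,  0.24083727, -0.89496427]), 'ft_torque': array([-0.03168814, -0.00680804, -0.04121079]), 'gripper_width': 1.0015426333687751}
scene {'fx': 519.1762122796781, 'fy': 519.1762122796781, 'cx': 275.2252528610836, 'cy': 211.45800385549416, 'dist': array([-0.16163897,  0.        ,  0.        ,  0.        ,  0.        ]), 'xyz': array([-0.27144235, -0.67438783,  0.55531974]), 'attitude': array([-0.488865  ,  0.76901249, -0.35424742,  0.21009419])}
top {'fx': 425.2026768058108, 'fy': 425.2026768058108, 'cx': 274.2253839384408, 'cy': 204.55721451807028, 'dist': array([-0.08519771,  0.        ,  0.        ,  0.        ,  0.        ]), 'xyz': array([0.4111304 , 0.0544847 , 0.98017147]), 'attitude': array([ 0.03018392, -0.69988972,  0.71249557, -0.03991712])}
```

View pics/scene0.png

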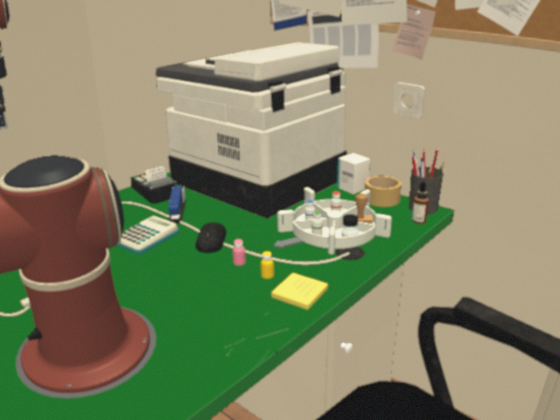

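View pics/top0.png

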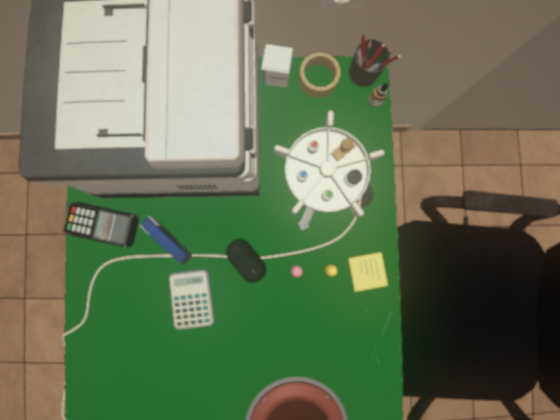

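The top view shows the tray centre near (328,168), tabs at about (331,118), (376,154), (357,210), (296,209) and (281,153), the pointer tip at about (304,228), and the stamp at (344,149). Next I'll turn these into world positions.

```bash
cat > h.py <<'E'
import numpy as np,cv2
from plant import manip
from scipy.spatial.transform import Rotation as R
def cam(n):
    c=manip.get_calibration(n);K=np.array([[c['fx'],0,c['cx']],[0,c['fy'],c['cy']],[0,0,1]])
    q=c['attitude'];M=R.from_quat([q[1],q[2],q[3],q[0]]).as_matrix()
    return K,c['dist'],np.array(c['xyz']),M
def ray(n,p,z):
    K,d,t,M=cam(n);u=cv2.undistortPoints(np.array([[p]],float),K,d)[0,0]
    v=M@[u[0],u[1],1];return t+v*(z-t[2])/v[2]
def proj(n,P):
    K,d,t,M=cam(n);rv=cv2.Rodrigues(M.T)[0]
    return cv2.projectPoints(np.array(P,float).reshape(-1,3),rv,-M.T@t,K,d)[0].reshape(-1,2)
def cen(m):
    y,x=np.nonzero(m);return [x.mean(),y.mean()]
E
python3 - <<'E'
from h import *
im=manip.grab_frame("top")
crop=im[90:240,240:420]
cv2.imwrite("pics/crop0.png",cv2.resize(crop,(720,600),interpolation=cv2.INTER_CUBIC))
for t in["tab0","rubber_stamp_center","vial_a_center","ink_jar_center","carousel","carousel_foot","mouse","stapler","calculator"]:
    for r in manip.cut_out(t,"top")[:6]:
        print(t,round(r['confidence'],2),np.round(cen(r['pixels']),1),np.array(r['rect']),r['pixels'].sum())
E
```

```text
tab0 0.55 [325.8 170. ] [272.8 109.3 385.  218. ] 5621
rubber_stamp_center 0.87 [342.2 148.3] [333.3 136.7 355.9 158.9] 341
vial_a_center 0.67 [313.  146.6] [311.5 140.8 319.  155.1] 124
vial_a_center 0.24 [326.  169.7] [280.9 109.2 389.  214.6] 5317
ink_jar_center 0.54 [352.5 177.7] [347.3 170.3 364.1 186.2] 228
carousel 0.85 [325.8 169.2] [271.6 112.2 386.5 216.7] 5397
carousel_foot 0.46 [305.9 218.1] [300.2 207.5 314.6 229.9] 147
carousel_foot 0.31 [165.1 239. ] [139.7 215.8 191.2 261.5] 907
mouse 0.89 [245.8 260.3] [225.5 237.5 265.6 284.1] 1124
stapler 0.69 [165.8 239.5] [139.7 218.  193.9 263.9] 892
calculator 0.97 [191.6 298.8] [169.6 268.6 216.  331.6] 2244
calculator 0.61 [326.3 169.4] [273.9 110.9 382.3 217.1] 5329
calculator 0.25 [327.4 194.9] [318.2 191.5 335.1 200.1] 115
```

View pics/crop0.png

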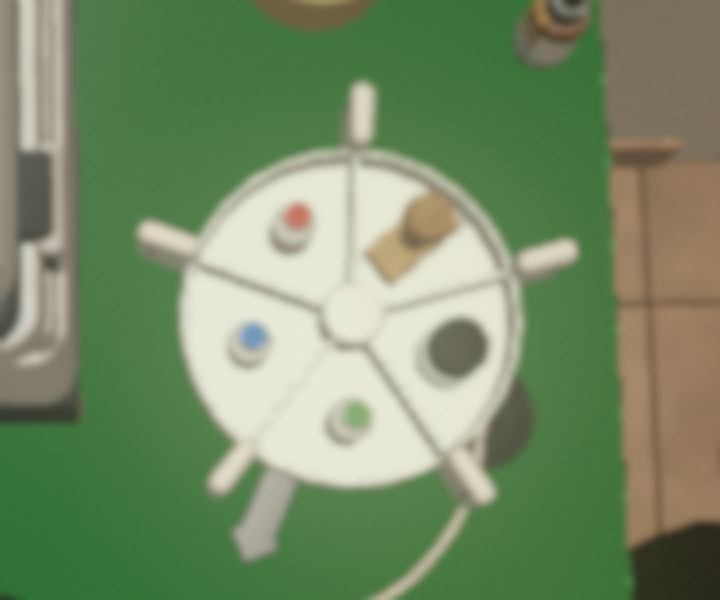

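```bash
cat > fit.py <<'E'
from h import *
from scipy.optimize import least_squares
def fit(tips,ptip,stk,f=lambda p:[240+p[0]/4,90+p[1]/4],zt=.064):
    P=np.array([ray("top",f(p),zt)[:2] for p in tips])
    def res(a):
        th=a[2]+np.arange(5)*2*np.pi/5
        return (np.c_[a[0]+.127*np.cos(th),a[1]+.127*np.sin(th)]-P).ravel()
    c0=P.mean(0);a0=np.arctan2(*(P[0]-c0)[::-1])
    r=least_squares(res,[*c0,a0]);c=r.x[:2]
    print("centre",c,"tab angs deg",np.degrees(r.x[2])+72*np.arange(5),"res mm",np.round(r.fun*1000,1))
    q=ray("top",f(ptip),.007)[:2]-c;print("pointer r,ang",np.hypot(*q),np.degrees(np.arctan2(q[1],q[0])))
    q=ray("top",f(stk),.085)[:2]-c;print("stamp r,ang",np.hypot(*q),np.degrees(np.arctan2(q[1],q[0])))
    return r.x
E
python3 - <<'E'
from fit import *
# ccw from above; top view image: up=+x,left=+y => ccw in image: top, left, bottomleft, bottomright, right
a=fit([(364,84),(140,228),(214,490),(488,498),(577,250)],(246,562),(432,217))
im=cv2.imread("pics/top0.png");c=np.array(a[:2])
big=cv2.resize(im[90:240,240:420],(720,600),interpolation=cv2.INTER_CUBIC)
def d(P,col):
    for p in (proj("top",P)-[240,90])*4+1.5: cv2.circle(big,tuple(int(v) for v in p),2,col,-1)
t=np.linspace(0,2*np.pi,90)
d(np.c_[c[0]+.096*np.cos(t),c[1]+.096*np.sin(t),0*t+.04],(0,0,255))
for k in range(5):
    th=a[2]+k*2*np.pi/5
    for r in(.1,.113,.128): d([c[0]+r*np.cos(th),c[1]+r*np.sin(th),.066],(255,0,0))
cv2.imwrite("pics/ov0.png",big)
for n,p in dict(mouse=(245.8,260.3),pink=(296.5,271.5),yel=(331.5,270.5),jar=(380,90),cup=(320,72),edge_r=(392,170)).items(): print(n,ray("top",p,0.02))
E
```

```text
centre [ 0.58285964 -0.081447  ] tab angs deg [ -3.52513158  68.47486842 140.47486842 212.47486842 284.47486842] res mm [-0.1  0.3  0.1 -0.3  0.7 -0.3 -1.5 -0.2  0.7  0.5]
pointer r,ang 0.14855099615838016 156.06070833737752
stamp r,ang 0.05988779289639086 -40.68137925733617
mouse [0.38205632 0.10642664 0.02      ]
pink [ 0.35495107 -0.00676434  0.02      ]
yel [ 0.35547074 -0.08556035  0.02      ]
jar [ 0.77487051 -0.21518557  0.02      ]
cup [ 0.82018814 -0.07389016  0.02      ]
edge_r [ 0.58218825 -0.23353703  0.02      ]
```

View pics/ov0.png

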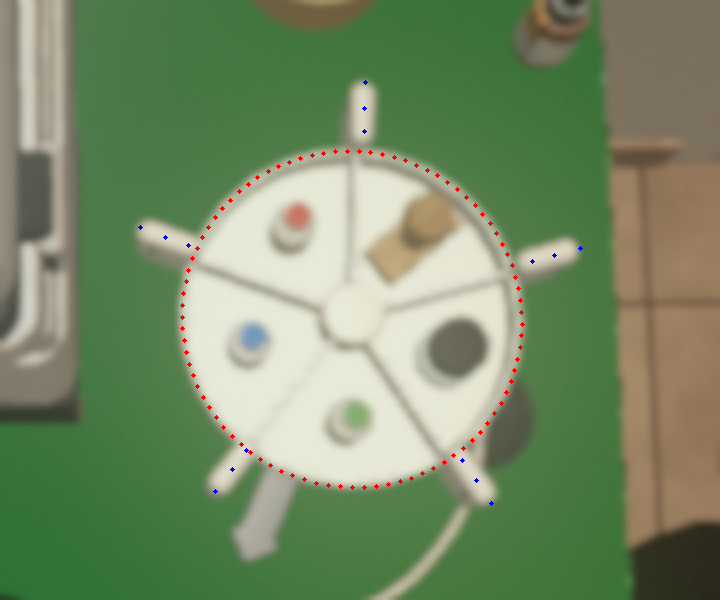

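The model overlay fits to within 1.5 mm. The axis is at (0.583, -0.081), the pointer at 156.1° and r = 148.6 mm (149 given), and the stamp at -40.7° and r = 60 mm. That means turning the tray about 163° clockwise. I'll square the tool with the world axes, shut the fingers, and bring the arm in on the robot side of the printer.

```bash
python3 -m creep '[[0,0,-7,0,0,0,0],[0,0,-7,0,0,0,0],[0,0,-0.6,0,0,0,0],[0,0,0,-0.0162,-0.0303,0,0],[0,0,0,-0.0162,-0.0303,0,0],[0,0,0,-0.0162,-0.0303,0,0],[0,0,0,-0.0162,-0.0303,0,0],[0,0,0,-0.0162,-0.0303,0,0],[0,0,0,-0.0162,-0.0303,0,0],[0,0,0,-0.0162,-0.0303,0,0],[0,0,0,-0.0162,-0.0303,0,0],[0,0,0,-0.0162,-0.0303,0,0],[0,0,0,-0.0162,-0.0303,0,0],[0,0,0,-0.0162,-0.0303,0,0],[0,0,0,-0.0162,-0.0303,0,0],[0,0,0,-0.0162,-0.0303,0,0],[0,0,0,-0.0162,-0.0303,0,0],[0,0,0,-0.0162,-0.0303,0,0]]'
```

```text
time: 2.1
tool_pos: [0.4011, 0.1487, 0.2317]
tool_rot: [0.001, 0.002, 1.0, 0.0]
contact_force: [0.3, -0.3, 0.0]
gripper_width: -0.0
```

```bash
python3 -m creep '[[0,0,0,0,-0.035,0,0],[0,0,0,0,-0.035,0,0],[0,0,0,0,-0.035,0,0],[0,0,0,0,-0.035,0,0],[0,0,0,0,-0.035,0,0],[0,0,0,0,-0.035,0,0],[0,0,0,0,-0.035,0,0],[0,0,0,0,-0.035,0,0],[0,0,0,0,-0.035,0,0],[0,0,0,0,-0.035,0,0],[0,0,0,-0.0345,0.0024,0,0],[0,0,0,-0.0345,0.0024,0,0],[0,0,0,-0.0345,0.0024,0,0],[0,0,0,-0.0345,0.0024,0,0],[0,0,0,-0.0345,0.0024,0,0],[0,0,0,-0.0345,0.0024,0,0],[0,0,0,-0.0345,0.0024,0,0],[0,0,0,0,0,0,0]]'
python3 - <<'E'
from h import *
print(manip.state()['tool_pos'])
for n in("top","scene","wrist"): cv2.imwrite(f"pics/{n}1.png",manip.grab_frame(n))
E
```

```text
time: 3.6
tool_pos: [0.646, -0.1821, 0.2289]
tool_rot: [-0.0, 0.0, 1.0, 0.001]
contact_force: [-2.1, 1.1, -0.7]
gripper_width: -0.002
[ 0.64602148 -0.1820607   0.2289063 ]
```

View pics/scene1.png

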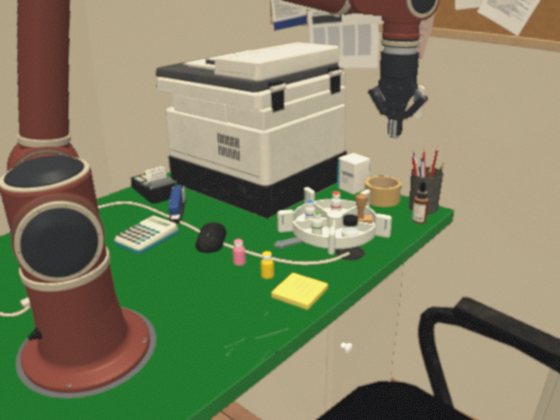

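View pics/wrist1.png

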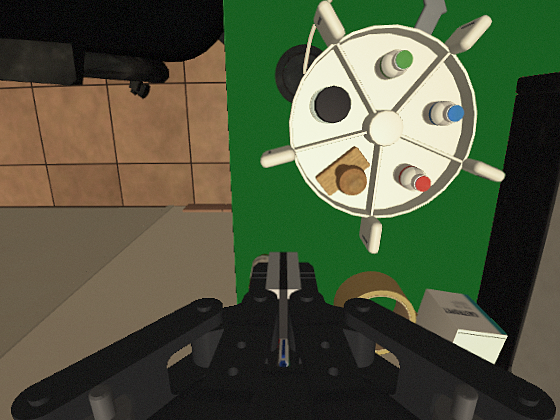

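The scene view shows the shut gripper hanging clear above the right-hand side of the rim, and the wrist view shows the tray undisturbed. I'll lower it behind the right-hand tab.

```bash
python3 -m creep '[[0,0,0,0,0,0.03,0],[0,0,0,0,0,0.03,0],[0,0,0,0,0,0.03,0],[0,0,0,0,0,0.03,0],[0,0,0,0,0,0.03,0],[0,0,0,0,0,0.03,0],[0,0,0,0,0,0,0],[0,0,0,0,0,0,0]]'
python3 - <<'E'
from h import *
for n in("top","scene","wrist"): cv2.imwrite(f"pics/{n}2.png",manip.grab_frame(n))
w=manip.state();print(w['tool_pos'],w['contact_force'])
E
```

```text
time: 4.42
tool_pos: [0.6399, -0.1826, 0.0502]
tool_rot: [-0.002, 0.001, 1.0, 0.001]
contact_force: [-0.8, -0.8, 1.2]
gripper_width: -0.004
[ 0.64375146 -0.1838476   0.05504924] [ 0.29525399 -0.22575834 -0.17930866]
```

View pics/wrist2.png

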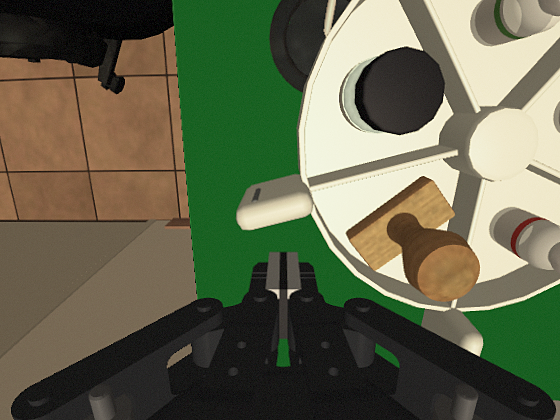

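View pics/scene2.png

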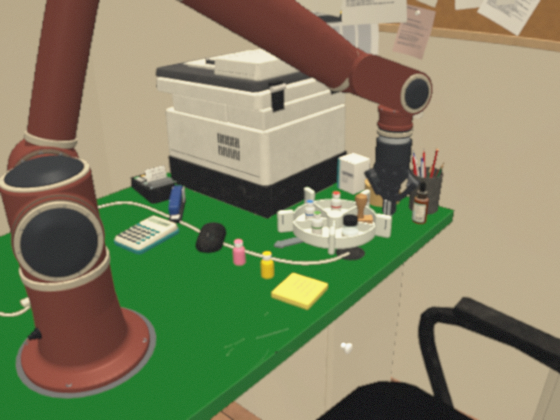

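```bash
python3 - <<'E'
from h import *
print(np.mean([(manip.grab_frame("wrist"),manip.state()['tool_pos'])[1] for _ in range(4)],0))
a=np.radians(np.linspace(300,216,21));p=np.c_[.583+.118*np.cos(a),-.0815+.118*np.sin(a)]
d=np.diff(p,axis=0);print([[round(-x,4),round(y,4)] for x,y in d],p[0],p[-1])
E
```

```text
[ 0.64362586 -0.18362982  0.0544096 ]
[[np.float64(0.0076), np.float64(-0.004)], [np.float64(0.0079), np.float64(-0.0035)], [np.float64(0.0082), np.float64(-0.0029)], [np.float64(0.0083), np.float64(-0.0023)], [np.float64(0.0085), np.float64(-0.0017)], [np.float64(0.0086), np.float64(-0.001)], [np.float64(0.0086), np.float64(-0.0004)], [np.float64(0.0086), np.float64(0.0002)], [np.float64(0.0086), np.float64(0.0009)], [np.float64(0.0085), np.float64(0.0015)], [np.float64(0.0084), np.float64(0.0021)], [np.float64(0.0082), np.float64(0.0027)], [np.float64(0.008), np.float64(0.0033)], [np.float64(0.0077), np.float64(0.0039)], [np.float64(0.0074), np.float64(0.0044)], [np.float64(0.0071), np.float64(0.005)], [np.float64(0.0067), np.float64(0.0055)], [np.float64(0.0063), np.float64(0.006)], [np.float64(0.0058), np.float64(0.0064)], [np.float64(0.0053), np.float64(0.0068)]] [ 0.642    -0.183691] [ 0.48753599 -0.15085866]
```

```bash
python3 -m creep '[[0,0,0,0,0,0.009,0],[0,0,0,0.003,-0.0016,0,0],[0,0,0,0.0046,-0.0024,0,0],[0,0,0,0.0079,-0.0035,0,0],[0,0,0,0.0082,-0.0029,0,0],[0,0,0,0.0083,-0.0023,0,0],[0,0,0,0.0085,-0.0017,0,0],[0,0,0,0.0086,-0.001,0,0],[0,0,0,0.0086,-0.0004,0,0],[0,0,0,0.0086,0.0002,0,0],[0,0,0,0.004,0.0004,0,0],[0,0,0,0,0,0,0]]'
python3 - <<'E'
from h import *
for n in("top","wrist"): cv2.imwrite(f"pics/{n}3.png",manip.grab_frame(n))
w=manip.state();print(w['tool_pos'],w['contact_force'])
E
```

```text
time: 5.77
tool_pos: [0.5706, -0.198, 0.0422]
tool_rot: [-0.0, 0.0, 1.0, 0.0]
contact_force: [0.1, 0.0, -0.1]
gripper_width: 0.0
[ 0.5716238  -0.19811139  0.04241578] [-0.33207677  0.18102341 -0.34032791]
```

View pics/wrist3.png

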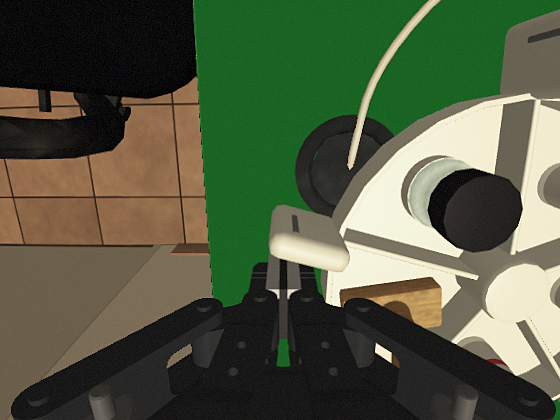

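The wrist view shows the finger against the tab at about (310,240). The tray is turning and its contents are upright. I'll carry on round the rim.

```bash
python3 -m creep '[[0,0,0,0.0042,0.0005,0,0],[0,0,0,0.0085,0.0015,0,0],[0,0,0,0.0084,0.0021,0,0],[0,0,0,0.0082,0.0027,0,0],[0,0,0,0.008,0.0033,0,0],[0,0,0,0.0077,0.0039,0,0],[0,0,0,0.0074,0.0044,0,0],[0,0,0,0.0071,0.005,0,0],[0,0,0,0.0067,0.0055,0,0],[0,0,0,0.0063,0.006,0,0],[0,0,0,0.0058,0.0064,0,0],[0,0,0,0.0053,0.0068,0,0],[0,0,0,0,0,0,0]]'
python3 - <<'E'
from h import *
im=manip.grab_frame("top")
cv2.imwrite("pics/top4.png",cv2.resize(im[90:240,240:420],(720,600),interpolation=cv2.INTER_CUBIC))
cv2.imwrite("pics/wrist4.png",manip.grab_frame("wrist"))
w=manip.state();print(w['tool_pos'],w['contact_force'])
E
```

```text
time: 6.95
tool_pos: [0.4868, -0.1485, 0.0418]
tool_rot: [-0.001, -0.0, 1.0, 0.0]
contact_force: [-1.1, -0.8, -0.9]
gripper_width: -0.001
[ 0.48786123 -0.14956848  0.04221444] [ 0.14943067 -0.39761308  0.00663935]
```

View pics/wrist4.png

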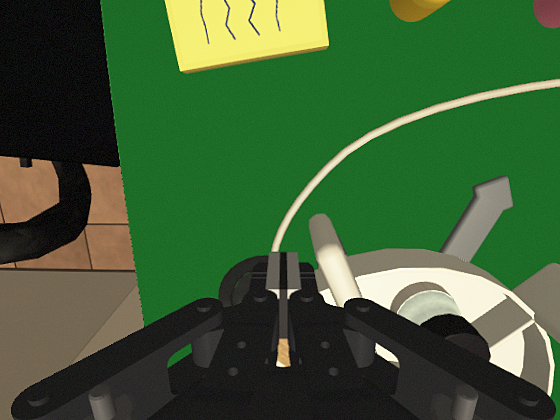

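View pics/top4.png

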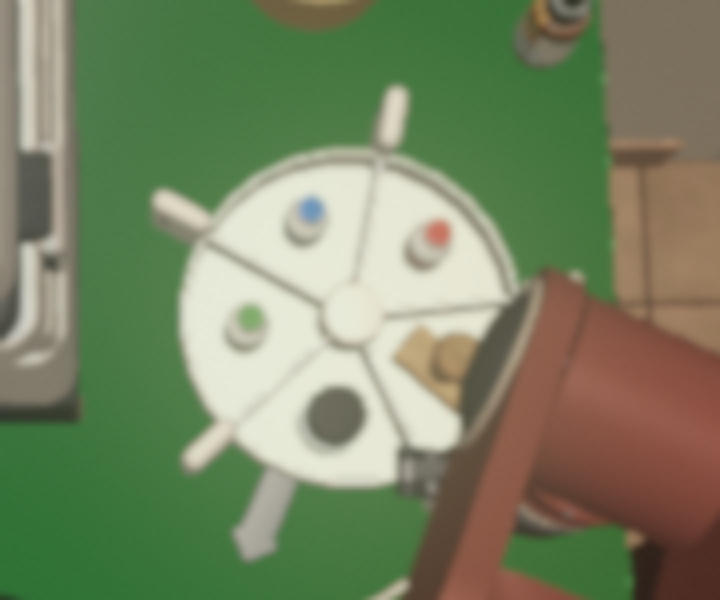

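The tray has turned about 80° with everything upright. The next tab now sits near 276°, so I'll back off, lift, go over it and come down behind it.

```bash
python3 -m creep '[[0,0,0,-0.0055,-0.006,0,0],[0,0,0,0,0,-0.03,0],[0,0,0,0,0,-0.03,0],[0,0,0,0,0,-0.03,0],[0,0,0,0,0,0,0],[0,0,0,-0.0267,-0.0069,0,0],[0,0,0,-0.0267,-0.0069,0,0],[0,0,0,-0.0267,-0.0069,0,0],[0,0,0,-0.0267,-0.0069,0,0],[0,0,0,-0.0267,-0.0069,0,0],[0,0,0,0,0,0,0],[0,0,0,0,0,0,0]]'
python3 - <<'E'
from h import *
im=manip.grab_frame("top")
cv2.imwrite("pics/top5.png",cv2.resize(im[90:240,240:420],(720,600),interpolation=cv2.INTER_CUBIC))
cv2.imwrite("pics/wrist5.png",manip.grab_frame("wrist"))
w=manip.state();print(w['tool_pos'],w['contact_force'])
# expected tip of the tab in wrist picture
for th in (274,276,278):
    t=np.radians(th);print(th,proj("wrist",[.583+.128*np.cos(t),-.0815+.128*np.sin(t),.066]))
E
```

```text
time: 8.05
tool_pos: [0.628, -0.1912, 0.1312]
tool_rot: [-0.001, 0.0, 1.0, 0.0]
contact_force: [-1.5, -0.2, 0.1]
gripper_width: 0.001
[ 0.62663766 -0.19059835  0.13156694] [-0.41925184  0.20696612  0.41603572]
274 [[256.27139092 174.06288998]]
276 [[257.01146797 180.72853183]]
278 [[257.97727309 187.29455177]]
```

View pics/wrist5.png

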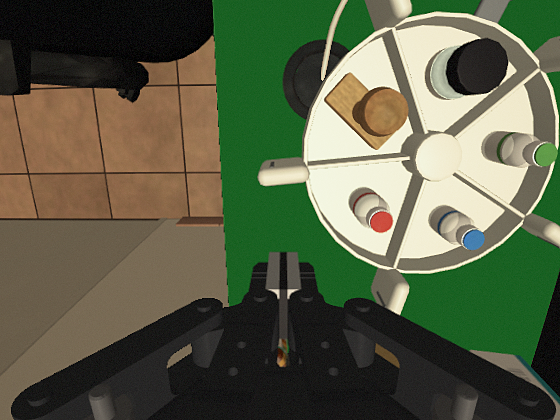

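View pics/top5.png

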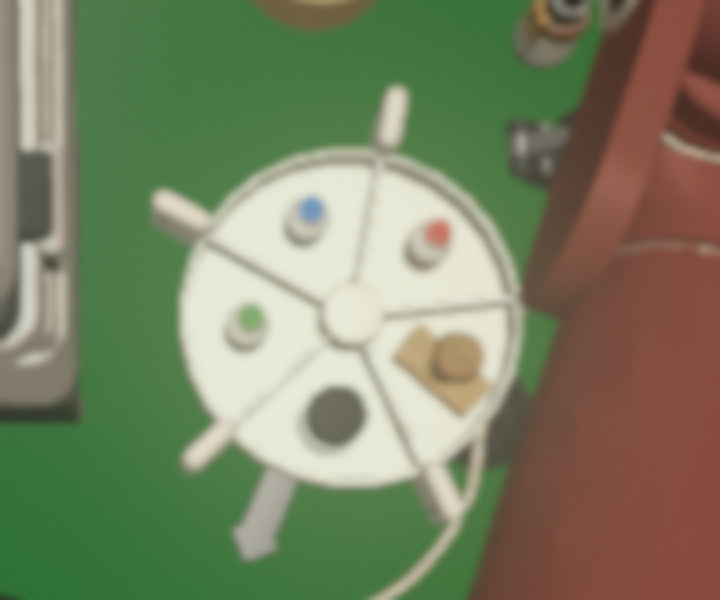

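```bash
cat > ang.py <<'E'
from h import *
C=np.array([.5829,-.0815])
def ang(p,z):
    q=ray("top",[240+p[0]/4,90+p[1]/4],z)[:2]-C
    return round(np.degrees(np.arctan2(q[1],q[0]))%360,2),round(np.hypot(*q),4)
E
python3 - <<'E'
from ang import *
for p in[(400,86),(154,192),(185,468),(458,520)]: print(ang(p,.064))
print("stamp",ang((457,357),.085),"jar",ang((334,414),.06))
a=np.radians(np.linspace(292,208,21));p=np.c_[.583+.118*np.cos(a),-.0815+.118*np.sin(a)]
d=np.diff(p,axis=0);print([[round(float(-x),4),round(float(y),4)] for x,y in d],p[0],p[-1])
E
```

```text
(np.float64(347.35), np.float64(0.1286))
(np.float64(58.9), np.float64(0.1289))
(np.float64(131.84), np.float64(0.1296))
(np.float64(203.5), np.float64(0.128))
stamp (np.float64(237.69), np.float64(0.0586)) jar (np.float64(166.15), np.float64(0.0596))
[[0.0081, -0.0029], [0.0083, -0.0023], [0.0085, -0.0017], [0.0086, -0.0011], [0.0086, -0.0005], [0.0086, 0.0002], [0.0086, 0.0008], [0.0085, 0.0014], [0.0084, 0.002], [0.0082, 0.0027], [0.008, 0.0033], [0.0078, 0.0038], [0.0075, 0.0044], [0.0071, 0.0049], [0.0067, 0.0054], [0.0063, 0.0059], [0.0059, 0.0064], [0.0054, 0.0068], [0.0049, 0.0071], [0.0043, 0.0075]] [ 0.62720358 -0.19090769] [ 0.47881218 -0.13689764]
```

```bash
python3 -m creep '[[0,0,0,0,0,0.03,0],[0,0,0,0,0,0.03,0],[0,0,0,0,0,0.029,0],[0,0,0,0,0,0,0],[0,0,0,0.004,-0.0015,0,0],[0,0,0,0.0041,-0.0014,0,0],[0,0,0,0.0083,-0.0023,0,0],[0,0,0,0.0085,-0.0017,0,0],[0,0,0,0.0086,-0.0011,0,0],[0,0,0,0.0086,-0.0005,0,0],[0,0,0,0.0086,0.0002,0,0],[0,0,0,0.0086,0.0008,0,0],[0,0,0,0.0085,0.0014,0,0],[0,0,0,0.0084,0.002,0,0],[0,0,0,0.0082,0.0027,0,0]]' && python3 -m creep '[[0,0,0,0.008,0.0033,0,0],[0,0,0,0.0078,0.0038,0,0],[0,0,0,0.0075,0.0044,0,0],[0,0,0,0.0071,0.0049,0,0],[0,0,0,0.0067,0.0054,0,0],[0,0,0,0.0063,0.0059,0,0],[0,0,0,0.0059,0.0064,0,0],[0,0,0,0.0054,0.0068,0,0],[0,0,0,0.0025,0.0035,0,0],[0,0,0,0.0024,0.0036,0,0],[0,0,0,0.0022,0.0037,0,0],[0,0,0,0,0,0,0],[0,0,0,0,0,0,0]]'
python3 - <<'E'
from h import *
im=manip.grab_frame("top")
cv2.imwrite("pics/top6.png",cv2.resize(im[90:240,240:420],(720,600),interpolation=cv2.INTER_CUBIC))
cv2.imwrite("pics/wrist6.png",manip.grab_frame("wrist"))
w=manip.state();print(w['tool_pos'],w['contact_force'])
E
```

```text
time: 9.4
tool_pos: [0.5418, -0.1917, 0.0432]
tool_rot: [-0.0, 0.0, 1.0, 0.0]
contact_force: [1.1, 0.7, 1.2]
gripper_width: -0.001
time: 10.48
tool_pos: [0.4809, -0.14, 0.0433]
tool_rot: [-0.0, -0.0, 1.0, 0.0]
contact_force: [-0.4, -0.2, -0.7]
gripper_width: 0.001
[ 0.48103966 -0.14030168  0.04331615] [-0.26219126 -0.35279919  0.28144684]
```

View pics/top6.png

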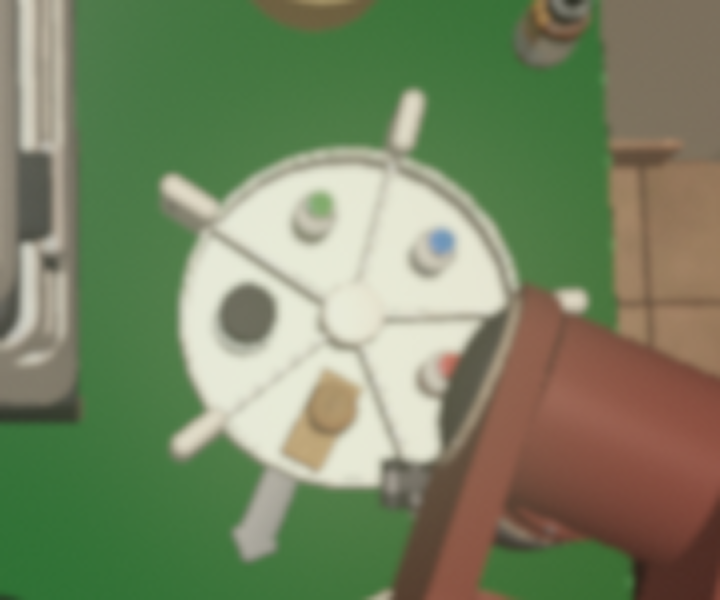

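```bash
python3 - <<'E'
from ang import *
t=[ang(p,.064)[0] for p in[(416,92),(164,178),(174,452)]]; print(t, np.mod(t,72))
for y in (405,408,411): print("stamp knob",ang((332,y),.085))
print("foot tops",ang((320,422),.037))
print("ptr",ang((246,562),.007))
E
```

```text
[np.float64(343.11), np.float64(54.6), np.float64(127.19)] [55.11 54.6  55.19]
stamp knob (np.float64(161.76), np.float64(0.0591))
stamp knob (np.float64(162.19), np.float64(0.0606))
stamp knob (np.float64(162.6), np.float64(0.0622))
foot tops (np.float64(162.06), np.float64(0.0625))
ptr (np.float64(156.05), np.float64(0.1486))
```

```bash
python3 -m creep '[[0,0,0,0.0014,0.0027,0,0],[0,0,0,0.0014,0.0027,0,0],[0,0,0,0.0013,0.0027,0,0],[0,0,0,0.0013,0.0027,0,0],[0,0,0,0,0,0,0],[0,0,0,0,0,0,0]]'
python3 - <<'E'
from h import *
im=manip.grab_frame("top")
cv2.imwrite("pics/top7.png",cv2.resize(im[90:240,240:420],(720,600),interpolation=cv2.INTER_CUBIC))
w=manip.state();print(w['tool_pos'],w['contact_force'])
E
```

```text
time: 11.08
tool_pos: [0.4753, -0.1291, 0.0432]
tool_rot: [-0.0, -0.0, 1.0, 0.0]
contact_force: [0.4, 0.4, -0.6]
gripper_width: -0.003
[ 0.4753907  -0.12922562  0.04323569] [ 0.22452281  0.60826965 -0.14062728]
```

View pics/top7.png

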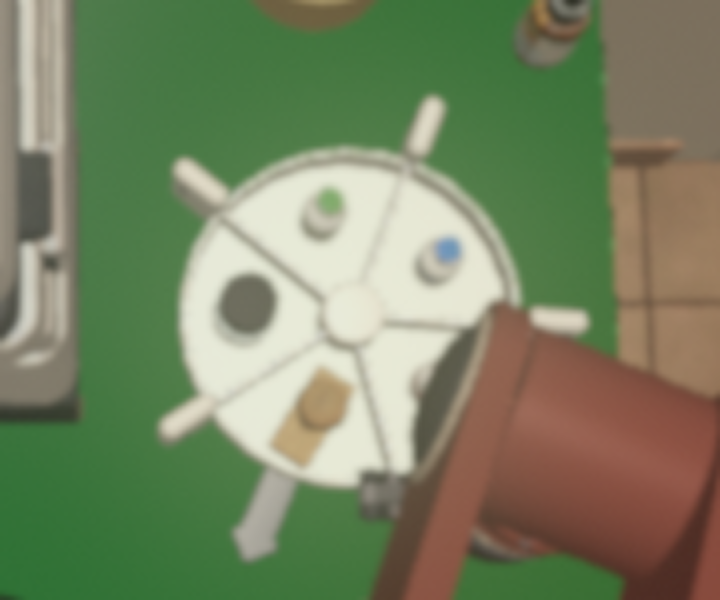

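```bash
python3 - <<'E'
from ang import *
t=[ang(p,.064)[0] for p in[(437,98),(177,162),(162,436),(588,321)]]; print(t, np.mod(t,72))
print("stamp knob",ang((325,404),.085),"foot",ang((312,417),.037))
E
```

```text
[np.float64(337.64), np.float64(49.41), np.float64(122.35), np.float64(265.98)] [49.64 49.41 50.35 49.98]
stamp knob (np.float64(158.19), np.float64(0.0598)) foot (np.float64(157.3), np.float64(0.0613))
```

```bash
python3 -m creep '[[0,0,0,0.0006,0.0012,0,0],[0,0,0,0.0005,0.0012,0,0],[0,0,0,0,0,0,0],[0,0,0,0,0,0,0],[0,0,0,-0.002,-0.005,0,0],[0,0,0,-0.003,-0.009,0,0],[0,0,0,0.005,-0.012,0,0],[0,0,0,0,0,-0.03,0],[0,0,0,0,0,-0.035,0],[0,0,0,0,0,-0.035,0],[0,0,0,0,0,-0.035,0],[0,0,0,0,0,-0.035,0],[0,0,0,0.03,-0.02,-0.02,0],[0,0,0,0.03,-0.02,0,0],[0,0,0,0.03,-0.02,0,0],[0,0,0,0,-0.035,0,0],[0,0,0,0,-0.035,0,0],[0,0,0,0,0,0,0],[0,0,0,0,0,0,0]]'
python3 - <<'E'
from h import *
im=manip.grab_frame("top")
cv2.imwrite("pics/top8.png",cv2.resize(im[90:240,240:420],(720,600),interpolation=cv2.INTER_CUBIC))
cv2.imwrite("pics/top8f.png",im)
cv2.imwrite("pics/scene8.png",manip.grab_frame("scene"))
for t in["rubber_stamp_center","mouse","stapler","calculator"]:
    for r in manip.cut_out(t,"top")[:2]:
        print(t,round(r['confidence'],2),np.round(cen(r['pixels']),1),np.array(r['rect']))
w=manip.state();print(w['tool_pos'],w['contact_force'])
E
```

```text
time: 12.72
tool_pos: [0.3839, -0.2848, 0.2334]
tool_rot: [-0.0, 0.002, 1.0, 0.0]
contact_force: [-0.2, 0.3, 0.9]
gripper_width: -0.007
rubber_stamp_center 0.79 [317.6 193.9] [310.8 182.3 328.8 205. ]
mouse 0.89 [246.2 260.6] [224.  237.8 266.  282.9]
stapler 0.62 [166.  240.2] [142.4 215.7 194.8 262.2]
calculator 0.71 [191.4 298.8] [168.9 271.6 218.5 331.1]
[ 0.38474926 -0.28224518  0.23332178] [-0.13868416 -0.58681122  0.2982166 ]
```

View pics/top8.png

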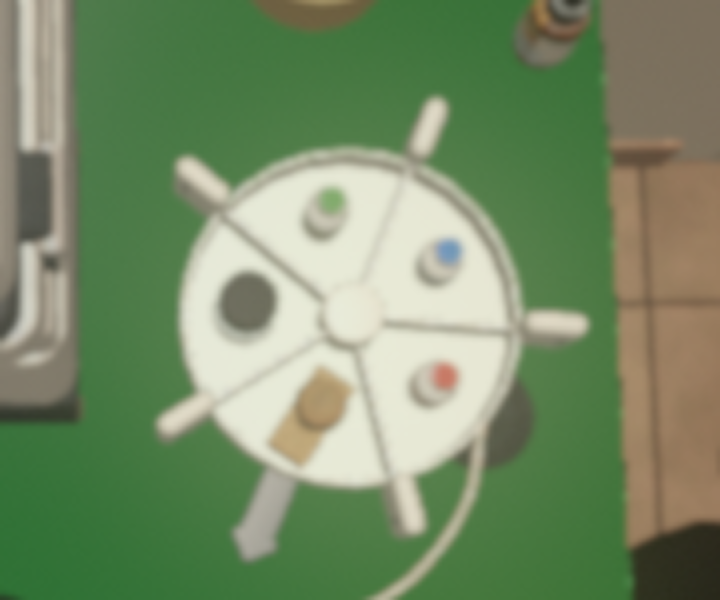

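View pics/scene8.png

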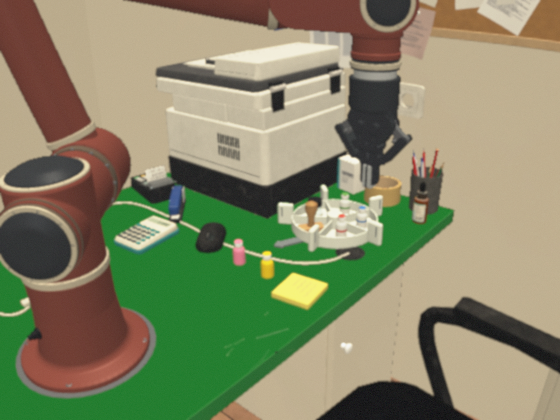

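```bash
python3 - <<'E'
from fit import *
from ang import ang
a=fit([(439,98),(179,160),(160,436),(410,534),(588,325)],(246,562),(322,402))
print("tongue mid",ang((279,479),.007),ang((264,515),.007),ang((255,543),.007),"foot top",ang((309,416),.037))
im=cv2.imread("pics/top8f.png")
c=cv2.resize(im[195:240,285:335],(800,720),interpolation=cv2.INTER_CUBIC)[:600]
k=lambda p:tuple(int(v) for v in (np.array(p)-[285,195])*16+7.5)
for r in (.1,.12,.149):
  for th,col in ((156,(0,0,255)),(153,(255,0,0)),(159,(0,255,255))):
    t=np.radians(th);cv2.circle(c,k(proj("top",[.583+r*np.cos(t),-.0815+r*np.sin(t),.007])[0]),4,col,-1)
cv2.imwrite("pics/ptr.png",c)
E
```

```text
centre [ 0.58257784 -0.0806843 ] tab angs deg [-23.1724038  48.8275962 120.8275962 192.8275962 264.8275962] res mm [-2.   0.7 -1.2  0.2  3.4  0.1  0.3 -2.8 -0.6  1.8]
pointer r,ang 0.1479851015947261 156.2863316395896
stamp r,ang 0.0587901257002401 156.9977159700581
tongue mid (np.float64(155.59), np.float64(0.0971)) (np.float64(155.66), np.float64(0.1197)) (np.float64(156.29), np.float64(0.1366)) foot top (np.float64(155.65), np.float64(0.0614))
```

View pics/ptr.png

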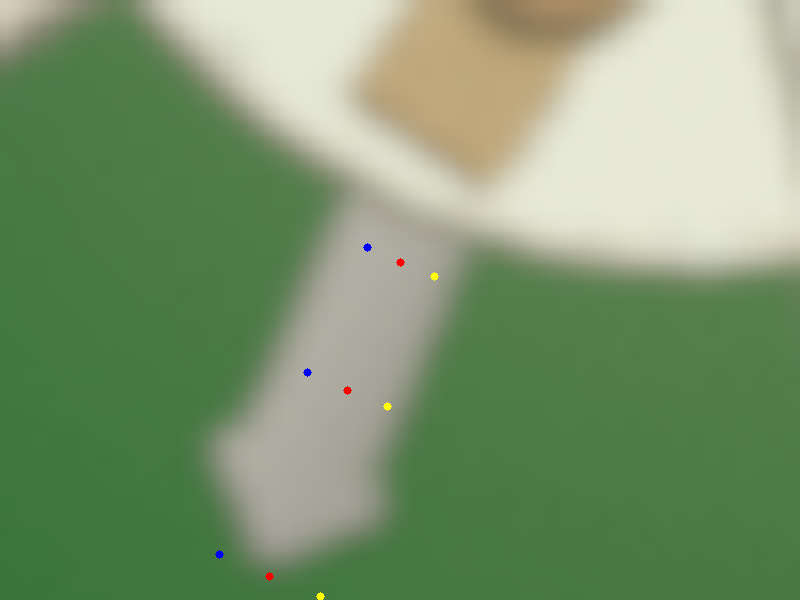

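The stamp measures between 155.7° and 157.0°, and the pointer about 156°. Everything is upright and the arm is clear, so I'm handing in.

```bash
python3 -c "
from plant import manip
print(manip.state()['time'],manip.job_done())"
```

```text
the job is handed in; nothing more can be done
13.0167 None
```

The stamp now stands in line with the pointer. I turned the tray about 163° clockwise with shut fingers, using two pushes on the rim tabs and two small corrections. I then backed off, lifted the gripper clear and handed the job in at 13.0 s.

**Alignment:** the pointer measured 155.6–156.3°. The stamp measured 157.0° at its knob and 155.7° at its foot, so it is in line to about 1°. The stamp and the other tray items appear upright in the top and scene pictures.

**Disagreement:** the last fit of the tab tips, with points picked by eye, had errors up to 3.4 mm, against 1.5 mm in the first. The axis it gave still agreed to 1 mm.

**Other things on the desk:** the mouse, stapler and calculator were found within 1 pixel of where they started. I checked the pink and yellow look-alikes only by eye, and they looked unmoved. Forces read between moves stayed at noise level, about 2.5 N at most. When I handed in, the gripper was about 0.23 m above the desk and clear of everything.

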